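# Seat a taper arbor in the coil winder's spindle

### The job

Take the slotted arbor out of the rack and seat it fully home in the coil winder's upright spindle: its two slots down over the two drive dogs, its flange flat on the spindle face, and then let go of it. The dogs are easily bruised, so feel for them with a light touch, never force or drop the arbor onto the spindle, and leave the plain centre and the other things on the bench where they are.

Things in the scene. Friction and masses are not known exactly. Their poses are not given: they have to be found in the camera images.
- arbor: Steel arbor, 0.5-0.8 kg, hanging upright by its flange in one of the rack's two holes, turned up to 0.4 rad from the rack. Origin: centre of the flange's underside; z up along its axis. Below it a tapered shank 50 mm long, 32 mm across at the flange, 16 at the tip. Flange 62 mm across, 12 thick, with two through slots open at the rim on its +x and -x sides, 11 mm wide, in to 18 mm from the axis.
- hub (a point): Grip point of the arbor, on its axis 36 mm above the origin, axes as the arbor's: middle height of the straight hub that stands on the flange, 24 mm along x, 28 mm along y (two flat sides to grip), 46 mm tall (12 to 58 mm above the origin). On top a screw head 16 mm across, 8 mm tall.
- rack: Fixed grey metal stand 100 mm (x) by 250 mm (y), 75 mm tall: a 12 mm plate on two end walls. Origin: centre of its underside on the bench; z up. Two 35 mm through holes at its y = -70 and +70 mm, one holding the arbor, the other the plain centre.
- winder: Coil winder, fixed: grey base 200 mm (x) by 340 mm (y from -100 to +240 mm), 55 mm tall; motor box 120 by 130 mm, top at 118 mm, centred at y = +165 mm. Origin: on the bench under the spindle's axis; z up. Upright steel spindle 72 mm across, its face 132 mm above the bench, held by a brake that slips above about 0.5 N m. Over 40 N between arbor and winder bruises it.
- nose (a point): Centre of the mouth of the spindle's taper bore, in the plane of its face (132 mm above the bench); axes as the winder's. Bore 33 mm across at the mouth, 56 mm deep, same taper as the shank, which has about 0.5 mm play all round when seated. Fully home, the arbor's origin is at this point, upright.
- dog_tops (a point): Point on the spindle's axis level with the tops of its two dogs, 9 mm above the face; axes as the winder's. Dogs facing each other across the bore, 8 mm wide, 20.5 to 30.5 mm from the axis. The line through them lies within 0.6 rad either way of the winder's x axis; the exact angle varies and is not given: look, or rest the flange lightly on them and turn the arbor until it can sink 9 mm.
- centre: Plain steel centre, 0.45 kg, in the rack's other hole: same shank, round flange 54 mm across without slots, a stub ending in a point 55 mm above the flange's underside, where the origin lies. Leave alone.
- bobbin: Flanged bobbin 64 mm across, 42 mm tall, standing on the bench; origin at the centre of its underside. Leave alone.
- wrench: Wrench 160 mm long lying on the bench. Leave alone.
- jar: Small jar 54 mm across, 70 mm tall; origin at the centre of its underside. Leave alone.
Things that resemble listed ones, but are neither listed nor needed, are in the scene too. What is shaped like the arbor but brown is not meant.

How it is judged:
At the end, for the whole second after the job is handed in: The arbor is released and at rest in the spindle with its slots over the dogs: the centre of its flange's underside within 2.5 mm of the spindle face in height and within 3 mm of the spindle's axis, tilted less than 0.04 rad (z of arbor in the frame of nose between -0.003 and 0.0025 m and horizontal distance between arbor and nose below 0.003 m and angle between arbor's own z axis and vertical below 0.04 rad and linear speed of arbor below 0.02 m/s and contact force between the fingers and arbor below 0.1 N); the robot touches nothing.
It fails at once if the arbor presses or knocks on the winder with more than 40 N (contact force between arbor and winder above 40 N).
It fails at once if the centre is moved more than 25 mm (distance of centre from where it was at the start of the episode above 0.025 m).
It fails at once if the bobbin is moved more than 25 mm (distance of bobbin from where it was at the start of the episode above 0.025 m).
It fails at once if the wrench is moved more than 25 mm (distance of wrench from where it was at the start of the episode above 0.025 m).
It fails at once if the jar is moved more than 25 mm (distance of jar from where it was at the start of the episode above 0.025 m).
It also fails if it takes over 72 s, if anything falls off the work surface, if the arm or the gripper's body presses on something with over 40 N, if the wrist force passes 120 N, or if a joint passes its speed limit or range.

### The arm

A 6-joint arm with a two-finger parallel gripper is mounted at the origin on the work surface. World frame = base frame: x ahead of the robot, y to its left, z up, the work surface at z = 0. Lengths are in m, angles in rad, forces in N, time in s.
With the tool pointing down it reaches from about 0.3 to 1 m from the base axis. Payload 5.1 kg.
Tool frame: the origin (TCP) lies on the centre line of the jaws, within the pads' length; the fingertips stand 14 mm ahead of it and the grasp point (between the pads) lies 5 mm behind it; z points along the fingers, y is the line along which they close (so a half turn about z gives the same grasp; the last joint's range is limited). The gripper opens to 95 mm and grips with 3 to 60 N. Pads are 20 mm wide; open, the fingers measure 119 mm over their backs; the gripper's body (75 mm by 180 mm) begins 59 mm behind the grasp point.
Start: joints at [1.093, 0.124, 1.65, -0, 1.367, -0.083], TCP at [0.25, 0.6, 0.229] pointing down, gripper open.
Joint ranges: [-2.61, 2.61], [-1.02, 2.33], [0.03, 2.71], [-1.35, 4.49], [0.32, 2.68], [-2.91, 2.91]. Speed limits (rad/s): [2.57, 2.57, 3.14, 3.14, 3.14, 3.14].

### API

Orientations are given as a rotation vector (axis times angle).
In Python, from station import robot gives the robot as it stands.
- The arm moves only by the tool drive_tool, never from a script. Its argument "rows" is a list of rows, each an object of numbers: "tx", "ty", "tz": the shift along the tool's x, y, z in cm; "wx", "wy", "wz": the turn, a rotation vector about the tool's x, y, z in degrees; "claw": the finger opening in cm, from 0 to 9.51. In form: [{"tx": .., "ty": .., "tz": .., "wx": .., "wy": .., "wz": .., "claw": ..}, ...]. A call has 1 to 12 rows; each row shifts and turns the commanded pose from where the row before left it, along the tool's axes as they then stand; what a row does not reach is not made up. A row lasts 1/12 s, in which the tool goes at most 41.7 mm and 7.16 degrees, less where a joint would pass 70% of its speed; a pose out of reach is approached as far as the arm can. A call with a gripper value outside its range is refused whole. The fingers move at their own pace and stop on an object; "squeeze" is the grip in N (left out, the last holds). Time passes only in rows, so rows that do not move let the fingers close. It gives the time, the measured TCP pose, the force, the opening and the grip force at its end, in the units of the state.
- robot.sense(): the state, without advancing time (a new reading comes with each control period).
- robot.camera(name): name is "side" or "top" or "wrist"; returns (picture, depth): 480x640x3 uint8, blue, green, red; 480x640 float32, m along the optical axis (not along the pixel's ray), 0 where there is no reading.
- robot.camera_model(name): a dict with "K" (3x3 intrinsics, pixels), "dist_coeffs" ([k1, k2, p1, p2, k3] as OpenCV has them; the pictures are not rectified), "R" (3x3) and "t" (3): a world point X has camera coordinates R X + t; the wrist camera has in their place "hand_eye" (4x4, takes a point from camera to tool coordinates, whose origin is the TCP and whose axes are the flange's). Camera axes: x right, y down, z forward; pixel columns grow to the right and rows downward; lengths in m; the calibration is good to about 2 mm. A picture is of the moment at which its call begins: read the wrist's pose just before it. camera_model takes no time and is no camera call.
- robot.finish_job(): hands the job in; it is judged then, once.
Trained networks look in the newest picture that a camera, given by its name, has taken for a name from the list of things; names that differ only in an ending like _2 or _b are one class to them, and where a whole thing is asked for, a point or a joint stands for the part that bears it (a point fixed in the world has none). Each returns a list of dicts, best first, with "score" (0 to 1); they miss things now and then, are a little off and sometimes report something else, mostly with a low value. They report only what shows in the picture. A call takes as long as a camera call. They do not tell look-alikes from the thing itself.
- robot.silhouettes(camera, label): "mask" (480x640 bool, what is visible of it) and "bbox" ([centre column, centre row, width, height] in pixels, round what is visible of it).
The state is a dict: "t": time; "joint_pos": joint angles; "joint_velocities": joint speeds; "tau": joint torques, N m; "position": TCP position; "ee_rot": TCP orientation; "ft_force": force on the tool from outside, world axes, zero at the start; "moment": the same for the moment, N m; "width": finger opening in m; "grasp_force": force on a finger pad.
Only numpy, scipy, OpenCV 4.12 (cv2) and the standard library are available. Lean on these libraries where they do the work, as an engineer would, in place of code of your own. Each camera call takes 0.05 s, during which the arm holds its last target. There are 200 camera calls.

## Working session

There is one attempt and no reset: what is moved stays moved. The work goes in short steps, Python scripts to look and compute and a tool call to move; the robot and the scene stay as the last step left them, time stands still between calls to the robot, and variables do not carry over. Pictures are saved under pics/ and viewed, at most 10 in all, crops included, and the job is handed in when it is done.

Besides the shell and the picture viewer there is one more tool, called by a JSON object that holds its "op" and its "data". drive_tool: Moves the arm, as the interface text tells. Its arguments: {"type":"object","properties":{"rows":{"type":"array"},"squeeze":{"type":"number"}},"required":["rows"]}

```bash
mkdir -p pics
cat > h.py <<'E'
import numpy as np, cv2
from scipy.spatial.transform import Rotation as Ro
from station import robot
def cam(name):
    s=robot.sense(); im,d=robot.camera(name); m=robot.camera_model(name)
    K=np.array(m["K"]);D=np.array(m["dist_coeffs"],float)
    if name=="wrist":
        T=np.eye(4);T[:3,:3]=Ro.from_rotvec(s["ee_rot"]).as_matrix();T[:3,3]=s["position"]
        T=T@np.array(m["hand_eye"])
    else:
        T=np.eye(4);R=np.array(m["R"]);T[:3,:3]=R.T;T[:3,3]=-R.T@np.array(m["t"]).ravel()
    return im,d,K,D,T
def world(px,z,K,D,T):   # pixels + depths -> world
    px=np.asarray(px,float).reshape(-1,2)
    n=cv2.undistortPoints(px[:,None],K,D)[:,0]
    c=np.c_[n,np.ones(len(n))]*np.asarray(z,float).reshape(-1,1)
    return c@T[:3,:3].T+T[:3,3]
def onplane(px,h,K,D,T):  # pixels -> world at height h
    r=world(px,1,K,D,T)-T[:3,3]
    return T[:3,3]+r*((h-T[2,3])/r[:,2:3])
def cloud(d,K,D,T):
    v,u=np.nonzero(d>0); return u,v,world(np.c_[u,v],d[v,u],K,D,T)
E
python3 - <<'E'
from h import *
np.set_printoptions(precision=3,suppress=True)
for n in("top","side"):
    im,d,K,D,T=cam(n); cv2.imwrite(f"pics/{n}0.png",im); print(n,T[:3,3],T[:3,2])
    for l in("arbor","rack","winder","centre","bobbin","wrench","jar"):
        for r in robot.silhouettes(n,l)[:3]:
            m=r["mask"]&(d>0);v,u=np.nonzero(m)
            if len(u)==0: continue
            P=world(np.c_[u,v],d[v,u],K,D,T)
            print(l,round(r["score"],2),np.round(r["bbox"]),np.median(P,0),P[:,2].max(),im[m].mean(0).round())
print(robot.sense())
print(robot.camera_model("wrist")["hand_eye"])
E
```

```text
top [ 0.563 -0.032  1.085] [ 0.043  0.005 -0.999]
arbor 0.93 [379. 265.  35.  38.] [ 0.562 -0.117  0.088] 0.1453858994667353 [243. 243. 244.]
arbor 0.77 [298. 270.  37.  35.] [0.553 0.011 0.063] 0.12010923818115227 [104. 152. 215.]
rack 0.73 [420. 260. 160.  74.] [ 0.567 -0.193  0.075] 0.09121419033528255 [231. 234. 228.]
rack 0.59 [315. 159.  35.  40.] [ 0.743 -0.017  0.042] 0.04847648511343361 [223. 225. 226.]
winder 0.63 [150. 267. 228. 159.] [0.557 0.264 0.057] 0.1455453456391147 [213. 216. 210.]
centre 0.8 [463. 258.  35.  33.] [ 0.572 -0.255  0.084] 0.1336478670905531 [212. 212. 217.]
bobbin 0.75 [315. 157.  36.  39.] [ 0.744 -0.017  0.042] 0.04847648511343361 [226. 228. 229.]
wrench 0.74 [395. 167.  30.  92.] [ 0.73  -0.162  0.007] 0.014486686409907579 [234. 235. 239.]
wrench 0.29 [314. 158.  36.  40.] [ 0.744 -0.017  0.042] 0.04847648511343361 [225. 227. 228.]
jar 0.57 [231. 154.  34.  36.] [0.751 0.122 0.069] 0.07529737235027989 [61. 71. 84.]
side [ 0.177 -0.569  0.935] [ 0.406  0.506 -0.761]
arbor 0.87 [334. 306.  34.  45.] [ 0.549 -0.131  0.089] 0.1438204534241172 [188. 18
[... 794 characters left out ...]
  0.088] 0.1438204534241172 [189. 186. 191.]
jar 0.66 [333. 198.  24.  39.] [0.741 0.114 0.048] 0.0737285954952539 [45. 67. 94.]
{'t': 0.8, 'joint_pos': array([ 1.093,  0.124,  1.65 , -0.   ,  1.367, -0.083]), 'joint_velocities': array([-0.   ,  0.001,  0.   ,  0.001,  0.002, -0.001]), 'tau': array([ -0.001, -41.753, -36.021,   0.077,   0.043,  -0.   ]), 'position': array([0.25 , 0.6  , 0.229]), 'ee_rot': array([0.616, 3.081, 0.   ]), 'ft_force': array([ 0.146,  0.916, -0.134]), 'moment': array([ 0.031, -0.014, -0.039]), 'grasp_force': 0.0, 'width': 0.0950792901761529}
[[ 0.    -0.969 -0.246  0.07 ]
 [ 1.     0.001 -0.001 -0.   ]
 [ 0.001 -0.246  0.969 -0.155]
 [ 0.     0.     0.     1.   ]]
```

Run:
```python
import cv2
im=cv2.imread("pics/top0.png"); c=im[190:330,40:520]; cv2.imwrite("pics/crop0.png",cv2.resize(c[:,:],None,fx=1.66,fy=1.66,interpolation=3))
a=cv2.resize(im[230:300,340:440],None,fx=4,fy=4,interpolation=2);b=cv2.resize(im[220:320,170:270],None,fx=4,fy=4,interpolation=2)
a=cv2.copyMakeBorder(a,0,120,0,0,0);cv2.imwrite("pics/crop1.png",cv2.hconcat([a,b]))
```

```text
(no output)
```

View pics/top0.png

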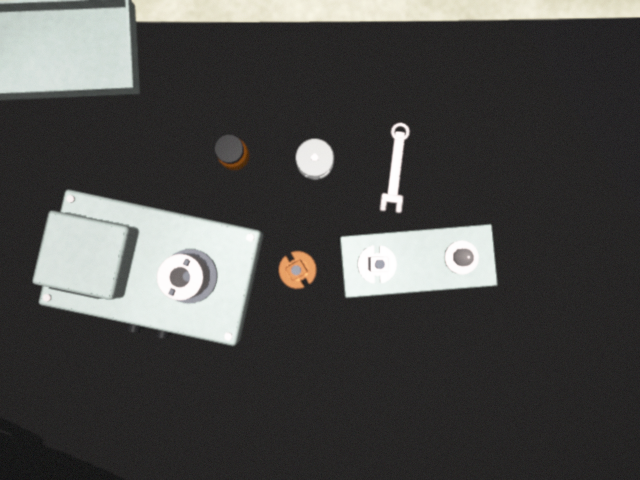

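View pics/crop1.png

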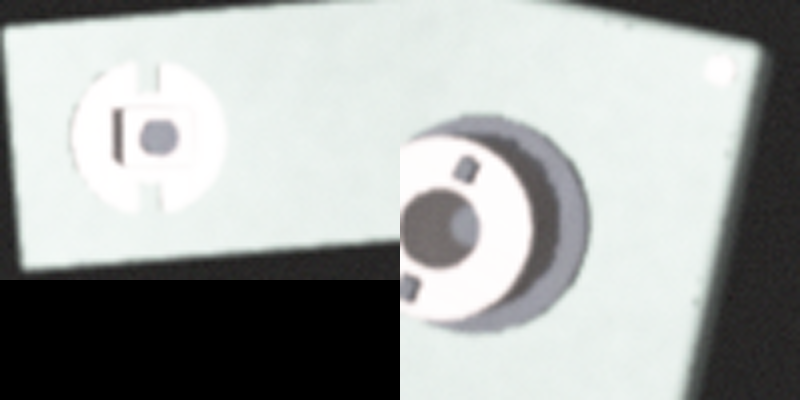

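Two look-alikes: the grey one at top-image (378,264), which hangs in the rack, and a brown one at (298,270) standing on the bench. The grey one is steel and in the rack, so it fits the description. The crop shows its slots running along image-vertical and a square hub. The spindle is at (180,277), with dogs near (186,262) and (172,292).

Run:
```python
from h import *
np.set_printoptions(precision=4,suppress=True)
im,d,K,D,T=cam("top")
print("dogs",onplane([[186.5,262.5],[172.5,292]],.141,K,D,T)); print("bore",onplane([[179.7,277]],.132,K,D,T)); print("screw",onplane([[340+158/4,230+137/4]],.141,K,D,T))
```

```text
dogs [[0.564  0.1799 0.141 ]
 [0.5185 0.2011 0.141 ]]
bore [[0.5414 0.1923 0.132 ]]
screw [[ 0.5602 -0.12    0.141 ]]
```

{"op": "drive_tool", "data": {"rows": [{"wz": -5.65, "tz": -1.0}, {"wz": -5.65, "tz": -1.0}, {"wz": -5.65, "tz": -1.0}, {"wz": -5.65, "tz": -1.0}]}}

```text
validation failed for argument at $.ro...
```

{"op": "drive_tool", "data": {"rows": [{"tx": 0, "ty": 0, "tz": -1.0, "wx": 0, "wy": 0, "wz": -5.65, "claw": 9.5}, {"tx": 0, "ty": 0, "tz": -1.0, "wx": 0, "wy": 0, "wz": -5.65, "claw": 9.5}, {"tx": 0, "ty": 0, "tz": -1.0, "wx": 0, "wy": 0, "wz": -5.65, "claw": 9.5}, {"tx": 0, "ty": 0, "tz": -1.0, "wx": 0, "wy": 0, "wz": -5.65, "claw": 9.5}]}}

```text
t: 1.18
position: [0.25, 0.5999, 0.269]
ee_rot: [0.007, -3.141, 0.0]
ft_force: [0.4, -0.9, -0.1]
width: 0.0951
grasp_force: 0.0
```

{"op": "drive_tool", "data": {"rows": [{"tx": -2.4, "ty": -3.4, "tz": 0, "wx": 0, "wy": 0, "wz": 0, "claw": 9.5}, {"tx": -2.4, "ty": -3.4, "tz": 0, "wx": 0, "wy": 0, "wz": 0, "claw": 9.5}, {"tx": -2.4, "ty": -3.4, "tz": 0, "wx": 0, "wy": 0, "wz": 0, "claw": 9.5}, {"tx": -2.4, "ty": -3.4, "tz": 0, "wx": 0, "wy": 0, "wz": 0, "claw": 9.5}, {"tx": -2.4, "ty": -3.4, "tz": 0, "wx": 0, "wy": 0, "wz": 0, "claw": 9.5}, {"tx": -2.4, "ty": -3.4, "tz": 0, "wx": 0, "wy": 0, "wz": 0, "claw": 9.5}, {"tx": -2.4, "ty": -3.4, "tz": 0, "wx": 0, "wy": 0, "wz": 0, "claw": 9.5}, {"tx": -2.4, "ty": -3.4, "tz": 0, "wx": 0, "wy": 0, "wz": 0, "claw": 9.5}, {"tx": -2.4, "ty": -3.4, "tz": 0, "wx": 0, "wy": 0, "wz": 0, "claw": 9.5}, {"tx": -2.4, "ty": -3.4, "tz": 0, "wx": 0, "wy": 0, "wz": 0, "claw": 9.5}, {"tx": -2.4, "ty": -3.4, "tz": 0, "wx": 0, "wy": 0, "wz": 0, "claw": 9.5}, {"tx": -2.4, "ty": -3.4, "tz": 0, "wx": 0, "wy": 0, "wz": 0, "claw": 9.5}]}}

```text
t: 2.18
position: [0.5387, 0.19, 0.269]
ee_rot: [0.001, 3.141, 0.0]
ft_force: [0.9, 0.7, -0.3]
width: 0.0948
grasp_force: 0.0
```

Run:
```python
from h import *
np.set_printoptions(precision=4,suppress=True)
im,d,K,D,T=cam("wrist"); cv2.imwrite("pics/w_sp.png",im); np.savez("w_sp.npz",im=im,d=d,K=K,D=D,T=T); print(robot.sense()["position"])
```

```text
[0.5423 0.1843 0.2688]
```

View pics/w_sp.png

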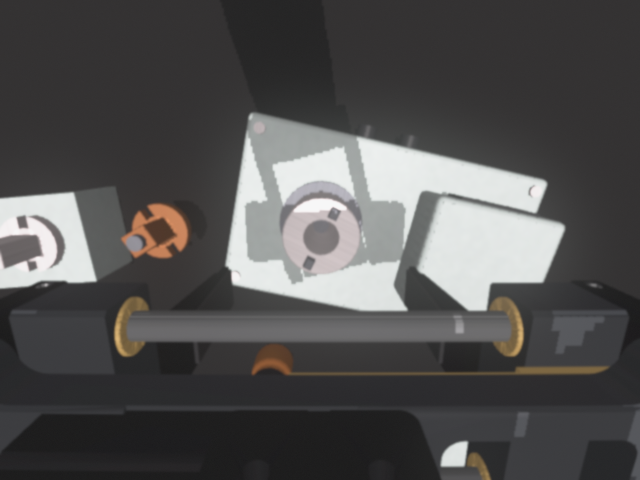

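The wrist view shows the spindle with its bore at about (321,237) and dogs at about (335,213) and (308,264). The arm was still settling, so I'll retake it and measure on depth.

{"op": "drive_tool", "data": {"rows": [{"tx": 0, "ty": 0, "tz": 0, "wx": 0, "wy": 0, "wz": 0, "claw": 9.5}, {"tx": 0, "ty": 0, "tz": 0, "wx": 0, "wy": 0, "wz": 0, "claw": 9.5}, {"tx": 0, "ty": 0, "tz": 0, "wx": 0, "wy": 0, "wz": 0, "claw": 9.5}, {"tx": 0, "ty": 0, "tz": 0, "wx": 0, "wy": 0, "wz": 0, "claw": 9.5}]}}

```text
t: 2.57
position: [0.5372, 0.1931, 0.2687]
ee_rot: [0.002, -3.142, -0.0]
ft_force: [-1.1, 0.7, 0.1]
width: 0.0949
grasp_force: 0.0
```

```bash
cat > spin.py <<'E'
from h import *
np.set_printoptions(precision=4,suppress=True)
im,d,K,D,T=cam("wrist"); cv2.imwrite("pics/w_sp2.png",im); np.savez("w_sp.npz",im=im,d=d,K=K,D=D,T=T)
s=robot.sense();print(s["position"],s["ee_rot"],s["joint_pos"])
u,v,P=cloud(d,K,D,T)
g=np.array([.5414,.191]); r=np.linalg.norm(P[:,:2]-g,axis=1)
hz=P[(r<.045)&(P[:,2]>.12),2]; print("hist",np.histogram(hz,bins=np.arange(.124,.150,.002)))
zf=np.median(P[(r<.035)&(r>.02)&(P[:,2]>.12)&(P[:,2]<.137),2]); print("face z",zf)
# mask of face+dogs -> contours on plane
m=np.zeros(d.shape,np.uint8); k=(r<.05)&(P[:,2]>zf-.006)&(P[:,2]<zf+.02); m[v[k],u[k]]=255
cs,h=cv2.findContours(m,cv2.RETR_CCOMP,cv2.CHAIN_APPROX_NONE)
for c,hh in zip(cs,h[0]):
    if len(c)<40: continue
    Q=onplane(c[:,0],zf,K,D,T)[:,:2]
    A=np.c_[2*Q,np.ones(len(Q))]; x=np.linalg.lstsq(A,(Q**2).sum(1),rcond=None)[0]; R=np.sqrt(x[2]+x[:2]@x[:2])
    print("circle","hole" if hh[3]>=0 else "outer",x[:2],R,np.std(np.linalg.norm(Q-x[:2],axis=1)))
k=(r<.034)&(r>.017)&(P[:,2]>zf+.006)&(P[:,2]<zf+.013)
Q=P[k];up=Q[:,0]>g[0]; a,b=Q[up].mean(0),Q[~up].mean(0); print("dogs",a,b,up.sum(),(~up).sum(),"mid",(a+b)/2,"dist",np.linalg.norm(a-b),"ang",np.arctan2(*(a-b)[[1,0]]))
E
python3 spin.py
```

```text
[0.5372 0.1932 0.2688] [-0.0029  3.1415  0.0003] [ 0.2511 -0.0728  1.7835  0.0001  1.4308 -1.3216]
hist (array([  60,   67,  480, 2843,  185,   12,   16,  131,   66,    1,    0,
          0]), array([0.124, 0.126, 0.128, 0.13 , 0.132, 0.134, 0.136, 0.138, 0.14 ,
       0.142, 0.144, 0.146, 0.148]))
face z 0.13086615463003143
circle outer [0.5384 0.1922] 0.035405306347514015 0.00029209769128943954
circle hole [0.5376 0.1922] 0.01576547554393629 0.00031922323310078297
dogs [0.5612 0.1809 0.1395] [0.5159 0.2034 0.1397] 99 108 mid [0.5386 0.1921 0.1396] dist 0.05058957418053709 ang -0.46064719885112326
```

{"op": "drive_tool", "data": {"rows": [{"tx": -0.28, "ty": -3.9, "tz": 0, "wx": 0, "wy": 0, "wz": 0, "claw": 9.5}, {"tx": -0.28, "ty": -3.9, "tz": 0, "wx": 0, "wy": 0, "wz": 0, "claw": 9.5}, {"tx": -0.28, "ty": -3.9, "tz": 0, "wx": 0, "wy": 0, "wz": 0, "claw": 9.5}, {"tx": -0.28, "ty": -3.9, "tz": 0, "wx": 0, "wy": 0, "wz": 0, "claw": 9.5}, {"tx": -0.28, "ty": -3.9, "tz": 0, "wx": 0, "wy": 0, "wz": 0, "claw": 9.5}, {"tx": -0.28, "ty": -3.9, "tz": 0, "wx": 0, "wy": 0, "wz": 0, "claw": 9.5}, {"tx": -0.28, "ty": -3.9, "tz": 0, "wx": 0, "wy": 0, "wz": 0, "claw": 9.5}, {"tx": -0.28, "ty": -3.9, "tz": 0, "wx": 0, "wy": 0, "wz": 0, "claw": 9.5}, {"tx": 0, "ty": 0, "tz": 0, "wx": 0, "wy": 0, "wz": 0, "claw": 9.5}, {"tx": 0, "ty": 0, "tz": 0, "wx": 0, "wy": 0, "wz": 0, "claw": 9.5}, {"tx": 0, "ty": 0, "tz": 0, "wx": 0, "wy": 0, "wz": 0, "claw": 9.5}, {"tx": 0, "ty": 0, "tz": 0, "wx": 0, "wy": 0, "wz": 0, "claw": 9.5}]}}

```text
t: 3.62
position: [0.5602, -0.1184, 0.2687]
ee_rot: [-0.003, 3.142, 0.0]
ft_force: [-0.2, -0.2, 0.6]
width: 0.095
grasp_force: 0.0
```

```bash
cat > arb.py <<'E'
from h import *
np.set_printoptions(precision=4,suppress=True)
im,d,K,D,T=cam("wrist"); np.savez("w_ar.npz",im=im,d=d,K=K,D=D,T=T)
cv2.imwrite("pics/w_ar.png",cv2.resize(im[140:330,200:440],None,fx=3,fy=3,interpolation=2))
s=robot.sense();print(s["position"],s["ee_rot"])
u,v,P=cloud(d,K,D,T); g=np.array([.560,-.12]); r=np.linalg.norm(P[:,:2]-g,axis=1)
for n,lo,hi in(("screw",.137,.148),("hubtop",.128,.1365),("flange",.081,.092)):
    k=(r<.04)&(P[:,2]>lo)&(P[:,2]<hi); Q=P[k]
    if len(Q)<5: continue
    m=np.zeros(d.shape,np.uint8);m[v[k],u[k]]=255
    m=cv2.morphologyEx(m,cv2.MORPH_CLOSE,np.ones((3,3)))
    c=max(cv2.findContours(m,cv2.RETR_EXTERNAL,cv2.CHAIN_APPROX_NONE)[0],key=cv2.contourArea)
    z=np.median(Q[:,2]); W=onplane(c[:,0],z,K,D,T)[:,:2]
    print(n,len(Q),"z",z,"rect",cv2.minAreaRect((W*1000).astype(np.float32)),"circ",cv2.minEnclosingCircle((W*1000).astype(np.float32)))
E
python3 arb.py
```

```text
[ 0.5602 -0.1184  0.2687] [-0.0034  3.1415  0.0003]
screw 265 z 0.13987237822245918 rect ((557.3834838867188, -121.0153579711914), (16.333438873291016, 15.04350757598877), 0.13759006559848785) circ ((557.3748168945312, -121.39402770996094), 8.351032257080078)
hubtop 514 z 0.13182402771570081 rect ((557.0214233398438, -120.73511505126953), (23.241750717163086, 27.283958435058594), 0.13732483983039856) circ ((557.1329345703125, -121.11131286621094), 17.563201904296875)
flange 1559 z 0.08588700652965203 rect ((557.431640625, -121.00054931640625), (60.43001174926758, 60.621742248535156), 0.13429974019527435) circ ((557.212890625, -121.02867889404297), 31.109203338623047)
```

View pics/w_ar.png

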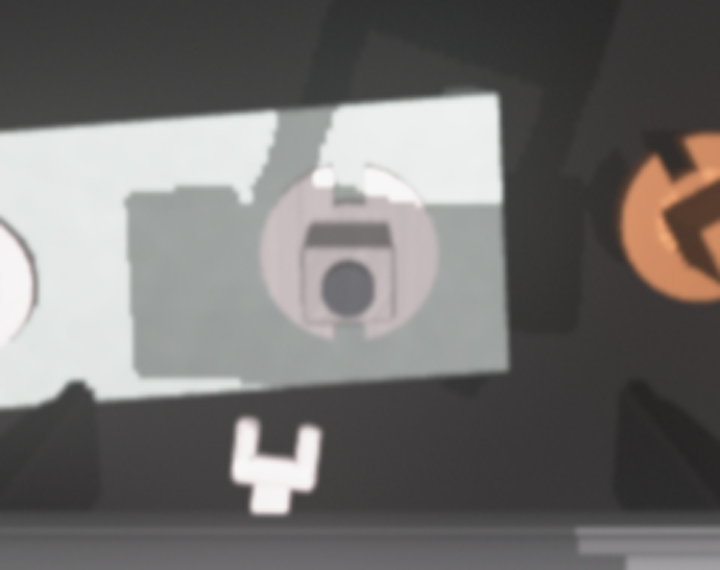

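The crop confirms it: the steel arbor sits in the rack hole with its slots along world x. The axis comes out at (0.5573, -0.1210), and hub and flange sizes match (23×27 mm, 62 mm). I'll go down over the hub.

{"op": "drive_tool", "data": {"rows": [{"tx": 0.29, "ty": -0.26, "tz": 2.5, "wx": 0, "wy": 0, "wz": 0, "claw": 9.5}, {"tx": 0, "ty": 0, "tz": 3, "wx": 0, "wy": 0, "wz": 0, "claw": 9.5}, {"tx": 0, "ty": 0, "tz": 3, "wx": 0, "wy": 0, "wz": 0, "claw": 9.0}, {"tx": 0, "ty": 0, "tz": 3, "wx": 0, "wy": 0, "wz": 0, "claw": 8.0}, {"tx": 0, "ty": 0, "tz": 2.5, "wx": 0, "wy": 0, "wz": 0, "claw": 7.0}, {"tx": 0, "ty": 0, "tz": 1.5, "wx": 0, "wy": 0, "wz": 0, "claw": 6}, {"tx": 0, "ty": 0, "tz": 0.7, "wx": 0, "wy": 0, "wz": 0, "claw": 5}, {"tx": 0, "ty": 0, "tz": 0, "wx": 0, "wy": 0, "wz": 0, "claw": 5}, {"tx": 0, "ty": 0, "tz": 0, "wx": 0, "wy": 0, "wz": 0, "claw": 5}, {"tx": 0, "ty": 0, "tz": 0, "wx": 0, "wy": 0, "wz": 0, "claw": 5}]}}

```text
t: 4.5
position: [0.5585, -0.1226, 0.1086]
ee_rot: [-0.001, 3.139, -0.001]
ft_force: [0.4, 0.1, 0.2]
width: 0.0516
grasp_force: 0.0
```

{"op": "drive_tool", "data": {"rows": [{"tx": 0, "ty": 0, "tz": 0, "wx": 0, "wy": 0, "wz": 0, "claw": 4}, {"tx": 0, "ty": 0, "tz": 0, "wx": 0, "wy": 0, "wz": 0, "claw": 3.2}, {"tx": 0, "ty": 0, "tz": 0, "wx": 0, "wy": 0, "wz": 0, "claw": 2.0}, {"tx": 0, "ty": 0, "tz": 0, "wx": 0, "wy": 0, "wz": 0, "claw": 2.0}, {"tx": 0, "ty": 0, "tz": 0, "wx": 0, "wy": 0, "wz": 0, "claw": 2.0}, {"tx": 0, "ty": 0, "tz": 0, "wx": 0, "wy": 0, "wz": 0, "claw": 2.0}, {"tx": 0, "ty": 0, "tz": 0, "wx": 0, "wy": 0, "wz": 0, "claw": 2.0}, {"tx": 0, "ty": 0, "tz": 0, "wx": 0, "wy": 0, "wz": 0, "claw": 2.0}], "squeeze": 35}}

```text
t: 5.17
position: [0.5578, -0.122, 0.1075]
ee_rot: [0.001, 3.14, 0.002]
ft_force: [0.4, 5.5, 5.7]
width: 0.0279
grasp_force: 35.0
```

{"op": "drive_tool", "data": {"rows": [{"tx": 0, "ty": 0, "tz": -0.4, "wx": 0, "wy": 0, "wz": 0, "claw": 2.0}, {"tx": 0, "ty": 0, "tz": -0.8, "wx": 0, "wy": 0, "wz": 0, "claw": 2.0}, {"tx": 0, "ty": 0, "tz": -1.3, "wx": 0, "wy": 0, "wz": 0, "claw": 2.0}, {"tx": 0, "ty": 0, "tz": -1.6, "wx": 0, "wy": 0, "wz": 0, "claw": 2.0}, {"tx": 0, "ty": 0, "tz": -2, "wx": 0, "wy": 0, "wz": 0, "claw": 2.0}, {"tx": 0, "ty": 0, "tz": -2, "wx": 0, "wy": 0, "wz": 0, "claw": 2.0}, {"tx": 0, "ty": 0, "tz": -2, "wx": 0, "wy": 0, "wz": 0, "claw": 2.0}, {"tx": 0, "ty": 0, "tz": -2, "wx": 0, "wy": 0, "wz": 0, "claw": 2.0}, {"tx": 0, "ty": 0, "tz": -2, "wx": 0, "wy": 0, "wz": 0, "claw": 2.0}, {"tx": 0, "ty": 0, "tz": -1.5, "wx": 0, "wy": 0, "wz": 0, "claw": 2.0}, {"tx": 0, "ty": 0, "tz": -0.5, "wx": 0, "wy": 0, "wz": 0, "claw": 2.0}, {"tx": 0, "ty": 0, "tz": 0, "wx": 0, "wy": 0, "wz": 0, "claw": 2.0}]}}

```text
t: 6.17
position: [0.5578, -0.1233, 0.2698]
ee_rot: [0.001, 3.139, -0.003]
ft_force: [0.1, -0.1, -6.1]
width: 0.028
grasp_force: 35.0
```

{"op": "drive_tool", "data": {"rows": [{"tx": 0, "ty": 0, "tz": 0, "wx": 0, "wy": 0, "wz": 0, "claw": 2.0}, {"tx": 0, "ty": 0, "tz": 0, "wx": 0, "wy": 0, "wz": 0, "claw": 2.0}, {"tx": 0, "ty": 0, "tz": 0, "wx": 0, "wy": 0, "wz": 0, "claw": 2.0}]}}

```text
t: 6.42
position: [0.5564, -0.1225, 0.2657]
ee_rot: [-0.001, -3.138, -0.001]
ft_force: [-0.3, 0.6, -6.5]
width: 0.0276
grasp_force: 35.0
```

Run:
```python
from h import *
im,d,K,D,T=cam("wrist"); np.savez("w_held.npz",im=im,d=d,K=K,D=D,T=T)
s=robot.sense();print(s["position"],s["ee_rot"],s["ft_force"],s["moment"])
a=im[:,160:480]; im2,*_=cam("side"); b=im2[130:370,230:390]
cv2.imwrite("pics/held.png",cv2.hconcat([a,cv2.resize(b,(320,480))]))
```

```text
[ 0.55655683 -0.1225684   0.26587615] [-6.70134051e-04 -3.13874078e+00 -1.20693411e-03] [ 0.56586918 -0.50023125 -5.17159348] [0.04965985 0.02146637 0.00305381]
```

View pics/held.png

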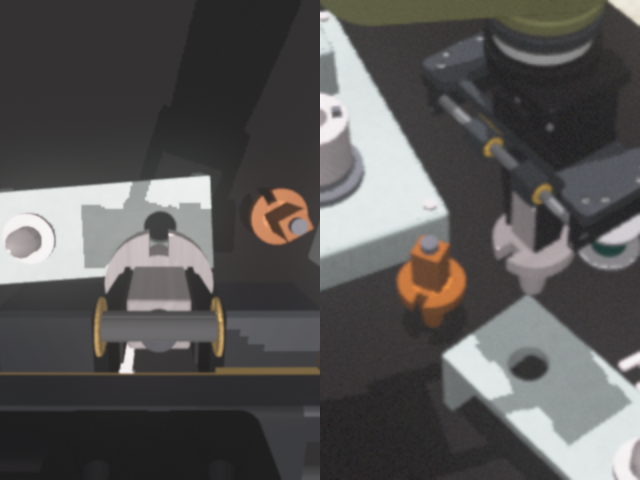

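The arbor is held upright, with slots along tool x. Now I'll measure its axis in the tool frame from the flange rim.

```bash
cat > held.py <<'E'
from h import *
from scipy.optimize import least_squares
np.set_printoptions(precision=4,suppress=True)
f=np.load("w_held.npz"); d=f["d"]; H=np.array(robot.camera_model("wrist")["hand_eye"])
u,v,P=cloud(d,f["K"],f["D"],H)   # tool frame
k=(np.linalg.norm(P[:,:2],axis=1)<.045)&(P[:,2]>.006)&(P[:,2]<.035)
print(np.histogram(P[k,2],bins=np.arange(.006,.036,.002)))
k&=(abs(P[:,2]-np.median(P[k&(P[:,2]>.014)&(P[:,2]<.025),2]))<.004); z=np.median(P[k,2]); print("flange top z",z,k.sum())
A=np.c_[P[k,:2],np.ones(k.sum())]; print("plane slope x,y",np.linalg.lstsq(A,P[k,2],rcond=None)[0])
m=np.zeros(d.shape,np.uint8);m[v[k],u[k]]=255
c=max(cv2.findContours(m,cv2.RETR_EXTERNAL,cv2.CHAIN_APPROX_NONE)[0],key=cv2.contourArea)[:,0]
Q=onplane(c,z,f["K"],f["D"],H)[:,:2]
Q=Q[(np.linalg.norm(Q,axis=1)>.027)]
s=least_squares(lambda p:np.linalg.norm(Q-p,axis=1)-.031,[0,0],loss="soft_l1",f_scale=.0005)
print("axis in tool",s.x,len(Q),np.median(abs(s.fun)))
# slot edges
inn=onplane(c,z,f["K"],f["D"],H)[:,:2]; r=np.linalg.norm(inn-s.x,axis=1); e=inn[(r>.019)&(r<.029)&(abs(inn[:,1]-s.x[1])<.009)]-s.x
for sg in(-1,1):
    for xs in(-1,1):
        q=e[(e[:,1]*sg>0)&(e[:,0]*xs>0)]
        if len(q)>3: print(xs,sg,len(q),q[:,1].mean(),np.polyfit(q[:,0],q[:,1],1))
E
python3 held.py
```

```text
(array([  94,  102,   85,   79,   79,   68,   77, 1996,  662,   74,   62,
         83,   74,   53]), array([0.006, 0.008, 0.01 , 0.012, 0.014, 0.016, 0.018, 0.02 , 0.022,
       0.024, 0.026, 0.028, 0.03 , 0.032, 0.034]))
flange top z 0.02155613941740664 2809
plane slope x,y [0.0148 0.0011 0.0213]
axis in tool [-0.0001  0.0001] 182 0.00034652915274497285
1 -1 17 -0.005791994635863547 [ 0.0074 -0.006 ]
1 1 19 0.005712691543466195 [0.0433 0.0047]
```

{"op": "drive_tool", "data": {"rows": [{"tx": 0.1, "ty": 1.5, "tz": 0, "wx": 0, "wy": 0, "wz": 0, "claw": 2.0}, {"tx": 0.2, "ty": 3, "tz": 0, "wx": 0, "wy": 0, "wz": 0, "claw": 2.0}, {"tx": 0.2, "ty": 3.5, "tz": 0, "wx": 0, "wy": 0, "wz": 0, "claw": 2.0}, {"tx": 0.2, "ty": 3.5, "tz": 0, "wx": 0, "wy": 0, "wz": 0, "claw": 2.0}, {"tx": 0.2, "ty": 3.5, "tz": 0, "wx": 0, "wy": 0, "wz": 0, "claw": 2.0}, {"tx": 0.2, "ty": 3.5, "tz": 0, "wx": 0, "wy": 0, "wz": 0, "claw": 2.0}, {"tx": 0.2, "ty": 3.5, "tz": 0, "wx": 0, "wy": 0, "wz": 0, "claw": 2.0}, {"tx": 0.2, "ty": 3.5, "tz": 0, "wx": 0, "wy": 0, "wz": 0, "claw": 2.0}, {"tx": 0.2, "ty": 3, "tz": 0, "wx": 0, "wy": 0, "wz": 0, "claw": 2.0}, {"tx": 0.1, "ty": 2, "tz": 0, "wx": 0, "wy": 0, "wz": 0, "claw": 2.0}, {"tx": 0, "ty": 1, "tz": 0, "wx": 0, "wy": 0, "wz": 0, "claw": 2.0}, {"tx": 0, "ty": 0, "tz": 0, "wx": 0, "wy": 0, "wz": 0, "claw": 2.0}]}}

```text
t: 7.52
position: [0.5387, 0.1947, 0.2672]
ee_rot: [0.005, -3.141, -0.001]
ft_force: [0.4, -0.1, -5.4]
width: 0.0281
grasp_force: 35.0
```

{"op": "drive_tool", "data": {"rows": [{"tx": 0, "ty": 0, "tz": 0, "wx": 0, "wy": 0, "wz": 3, "claw": 2.0}, {"tx": 0, "ty": 0, "tz": 0, "wx": 0, "wy": 0, "wz": 5, "claw": 2.0}, {"tx": 0, "ty": 0, "tz": 0, "wx": 0, "wy": 0, "wz": 5, "claw": 2.0}, {"tx": 0, "ty": 0, "tz": 0, "wx": 0, "wy": 0, "wz": 5, "claw": 2.0}, {"tx": 0, "ty": 0, "tz": 0, "wx": 0, "wy": 0, "wz": 5, "claw": 2.0}, {"tx": 0, "ty": 0, "tz": 0, "wx": 0, "wy": 0, "wz": 3, "claw": 2.0}, {"tx": 0, "ty": 0, "tz": 0, "wx": 0, "wy": 0, "wz": 0, "claw": 2.0}, {"tx": 0, "ty": 0, "tz": 0, "wx": 0, "wy": 0, "wz": 0, "claw": 2.0}, {"tx": 0, "ty": 0, "tz": 0, "wx": 0, "wy": 0, "wz": 0, "claw": 2.0}, {"tx": 0, "ty": 0, "tz": 0, "wx": 0, "wy": 0, "wz": 0, "claw": 2.0}, {"tx": 0, "ty": 0, "tz": 0, "wx": 0, "wy": 0, "wz": 0, "claw": 2.0}, {"tx": 0, "ty": 0, "tz": 0, "wx": 0, "wy": 0, "wz": 0, "claw": 2.0}]}}

```text
t: 8.52
position: [0.5394, 0.1922, 0.2677]
ee_rot: [0.707, 3.061, -0.0]
ft_force: [0.1, -0.0, -5.7]
width: 0.0277
grasp_force: 35.0
```

```bash
cat > st.py <<'E'
from h import *
np.set_printoptions(precision=4,suppress=True)
s=robot.sense();R=Ro.from_rotvec(s["ee_rot"]).as_matrix();e=np.array([.5385,.1922,s["position"][2]])-s["position"]
print(s["t"],s["position"],"line ang deg",np.degrees(np.arctan2(-R[1,0],-R[0,0])),"tz",R[:,2],"tool shift needed cm",100*R.T@e,"F",s["ft_force"],"M",s["moment"])
E
python3 st.py
```

```text
8.5167 [0.5394 0.1922 0.2677] line ang deg -26.005248595579296 tz [-0.     -0.0001 -1.    ] tool shift needed cm [ 0.0789 -0.0388  0.    ] F [ 0.1315 -0.0343 -5.7322] M [-0.0016 -0.0127  0.0472]
```

{"op": "drive_tool", "data": {"rows": [{"tx": 0.08, "ty": -0.04, "tz": 0.5, "wx": 0, "wy": 0, "wz": 0, "claw": 2.0}, {"tx": 0, "ty": 0, "tz": 1.0, "wx": 0, "wy": 0, "wz": 0, "claw": 2.0}, {"tx": 0, "ty": 0, "tz": 1.3, "wx": 0, "wy": 0, "wz": 0, "claw": 2.0}, {"tx": 0, "ty": 0, "tz": 1.3, "wx": 0, "wy": 0, "wz": 0, "claw": 2.0}, {"tx": 0, "ty": 0, "tz": 1.2, "wx": 0, "wy": 0, "wz": 0, "claw": 2.0}, {"tx": 0, "ty": 0, "tz": 1.0, "wx": 0, "wy": 0, "wz": 0, "claw": 2.0}, {"tx": 0, "ty": 0, "tz": 0.6, "wx": 0, "wy": 0, "wz": 0, "claw": 2.0}, {"tx": 0, "ty": 0, "tz": 0.3, "wx": 0, "wy": 0, "wz": 0, "claw": 2.0}, {"tx": 0, "ty": 0, "tz": 0, "wx": 0, "wy": 0, "wz": 0, "claw": 2.0}, {"tx": 0, "ty": 0, "tz": 0, "wx": 0, "wy": 0, "wz": 0, "claw": 2.0}, {"tx": 0, "ty": 0, "tz": 0, "wx": 0, "wy": 0, "wz": 0, "claw": 2.0}, {"tx": 0, "ty": 0, "tz": 0, "wx": 0, "wy": 0, "wz": 0, "claw": 2.0}]}}

```text
t: 9.52
position: [0.539, 0.1924, 0.1967]
ee_rot: [0.707, 3.059, 0.001]
ft_force: [0.1, 0.3, -6.1]
width: 0.0279
grasp_force: 35.0
```

```bash
python3 st.py
python3 - <<'E'
from h import *
im,d,K,D,T=cam("wrist"); a=im[:,160:480]; im2,*_=cam("side"); b=im2[110:290,150:270]
im3,*_=cam("top"); 
cv2.imwrite("pics/low.png",cv2.hconcat([cv2.resize(im[160:320,240:400],(480,480)),cv2.resize(b,(320,480))]))
E
```

```text
9.5167 [0.539  0.1924 0.1967] line ang deg -26.017562511202815 tz [ 0.0018  0.0005 -1.    ] tool shift needed cm [ 0.0389 -0.0455 -0.0001] F [ 0.1408  0.2821 -6.1019] M [-0.0365  0.0222  0.0006]
```

View pics/low.png

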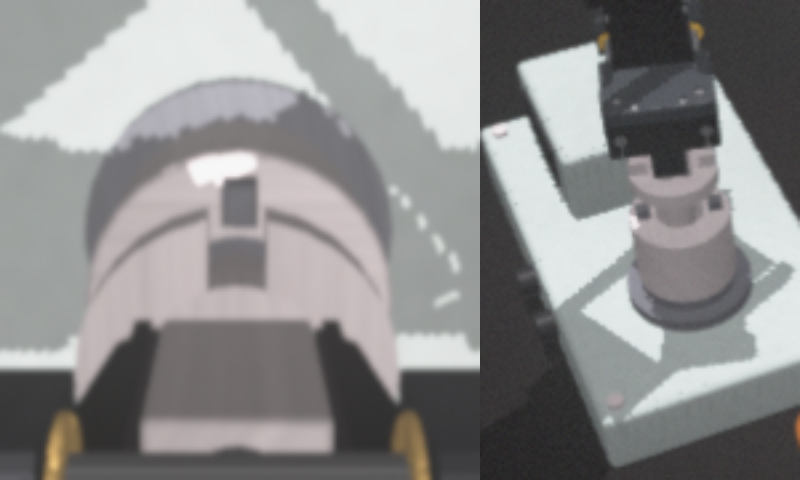

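The dog, at column 239 of the enlarged view, sits centred in the slot (208–266), and the shank is above the bore. I'll go down slowly, watching force.

{"op": "drive_tool", "data": {"rows": [{"tx": 0.03, "ty": -0.03, "tz": 0.4, "wx": 0, "wy": 0, "wz": 0, "claw": 2.0}, {"tx": 0, "ty": 0, "tz": 0.5, "wx": 0, "wy": 0, "wz": 0, "claw": 2.0}, {"tx": 0, "ty": 0, "tz": 0.4, "wx": 0, "wy": 0, "wz": 0, "claw": 2.0}, {"tx": 0, "ty": 0, "tz": 0.3, "wx": 0, "wy": 0, "wz": 0, "claw": 2.0}, {"tx": 0, "ty": 0, "tz": 0.2, "wx": 0, "wy": 0, "wz": 0, "claw": 2.0}, {"tx": 0, "ty": 0, "tz": 0, "wx": 0, "wy": 0, "wz": 0, "claw": 2.0}, {"tx": 0, "ty": 0, "tz": 0, "wx": 0, "wy": 0, "wz": 0, "claw": 2.0}, {"tx": 0, "ty": 0, "tz": 0, "wx": 0, "wy": 0, "wz": 0, "claw": 2.0}, {"tx": 0, "ty": 0, "tz": 0, "wx": 0, "wy": 0, "wz": 0, "claw": 2.0}, {"tx": 0, "ty": 0, "tz": 0, "wx": 0, "wy": 0, "wz": 0, "claw": 2.0}]}}

```text
t: 10.5
position: [0.5383, 0.1922, 0.178]
ee_rot: [0.707, 3.06, 0.0]
ft_force: [0.1, 0.4, -4.7]
width: 0.0279
grasp_force: 35.0
```

```bash
python3 st.py
```

```text
10.5 [0.5383 0.1922 0.178 ] line ang deg -26.022014535258734 tz [ 0.0006  0.0001 -1.    ] tool shift needed cm [-0.0185  0.0136  0.    ] F [ 0.0634  0.3646 -4.6955] M [0.035  0.0249 0.0081]
```

{"op": "drive_tool", "data": {"rows": [{"tx": 0, "ty": 0, "tz": 0.06, "wx": 0, "wy": 0, "wz": 0, "claw": 2.0}, {"tx": 0, "ty": 0, "tz": 0.06, "wx": 0, "wy": 0, "wz": 0, "claw": 2.0}, {"tx": 0, "ty": 0, "tz": 0.06, "wx": 0, "wy": 0, "wz": 0, "claw": 2.0}, {"tx": 0, "ty": 0, "tz": 0.06, "wx": 0, "wy": 0, "wz": 0, "claw": 2.0}, {"tx": 0, "ty": 0, "tz": 0.06, "wx": 0, "wy": 0, "wz": 0, "claw": 2.0}, {"tx": 0, "ty": 0, "tz": 0.06, "wx": 0, "wy": 0, "wz": 0, "claw": 2.0}, {"tx": 0, "ty": 0, "tz": 0.06, "wx": 0, "wy": 0, "wz": 0, "claw": 2.0}, {"tx": 0, "ty": 0, "tz": 0.06, "wx": 0, "wy": 0, "wz": 0, "claw": 2.0}, {"tx": 0, "ty": 0, "tz": 0.06, "wx": 0, "wy": 0, "wz": 0, "claw": 2.0}]}}

```text
t: 11.25
position: [0.5381, 0.1921, 0.1722]
ee_rot: [-0.707, -3.061, 0.0]
ft_force: [0.7, -0.2, -5.7]
width: 0.0278
grasp_force: 35.0
```

{"op": "drive_tool", "data": {"rows": [{"tx": 0, "ty": 0, "tz": 0.05, "wx": 0, "wy": 0, "wz": 0, "claw": 2.0}, {"tx": 0, "ty": 0, "tz": 0.05, "wx": 0, "wy": 0, "wz": 0, "claw": 2.0}, {"tx": 0, "ty": 0, "tz": 0.05, "wx": 0, "wy": 0, "wz": 0, "claw": 2.0}, {"tx": 0, "ty": 0, "tz": 0.05, "wx": 0, "wy": 0, "wz": 0, "claw": 2.0}, {"tx": 0, "ty": 0, "tz": 0, "wx": 0, "wy": 0, "wz": 0, "claw": 2.0}, {"tx": 0, "ty": 0, "tz": 0, "wx": 0, "wy": 0, "wz": 0, "claw": 2.0}]}}

```text
t: 11.75
position: [0.5382, 0.1922, 0.1703]
ee_rot: [0.707, 3.061, 0.0]
ft_force: [1.0, 0.2, -5.4]
width: 0.0277
grasp_force: 35.0
```

```bash
python3 st.py
```

```text
11.75 [0.5382 0.1922 0.1703] line ang deg -26.02009500033716 tz [ 0.0003  0.0001 -1.    ] tool shift needed cm [-0.0266  0.0156  0.    ] F [ 1.0481  0.2171 -5.4068] M [ 0.0294 -0.1305  0.0513]
```

{"op": "drive_tool", "data": {"rows": [{"tx": 0, "ty": 0, "tz": 0.05, "wx": 0, "wy": 0, "wz": 0, "claw": 2.0}, {"tx": 0, "ty": 0, "tz": 0.05, "wx": 0, "wy": 0, "wz": 0, "claw": 2.0}, {"tx": 0, "ty": 0, "tz": 0.05, "wx": 0, "wy": 0, "wz": 0, "claw": 2.0}, {"tx": 0, "ty": 0, "tz": 0.05, "wx": 0, "wy": 0, "wz": 0, "claw": 2.0}, {"tx": 0, "ty": 0, "tz": 0, "wx": 0, "wy": 0, "wz": 0, "claw": 2.0}, {"tx": 0, "ty": 0, "tz": 0, "wx": 0, "wy": 0, "wz": 0, "claw": 2.0}]}}

```text
t: 12.25
position: [0.5384, 0.1923, 0.1685]
ee_rot: [0.707, 3.06, 0.001]
ft_force: [1.7, 1.0, -5.5]
width: 0.0275
grasp_force: 35.0
```

```bash
python3 st.py
```

```text
12.25 [0.5384 0.1923 0.1685] line ang deg -26.02088444981183 tz [ 0.0008  0.0004 -1.    ] tool shift needed cm [-0.0162 -0.0027  0.    ] F [ 1.6899  0.9824 -5.4656] M [ 0.2571 -0.2853  0.0212]
```

{"op": "drive_tool", "data": {"rows": [{"tx": -0.03, "ty": 0.05, "tz": 0, "wx": 0, "wy": 0, "wz": 0, "claw": 2.0}, {"tx": 0, "ty": 0, "tz": 0.04, "wx": 0, "wy": 0, "wz": 0, "claw": 2.0}, {"tx": 0, "ty": 0, "tz": 0.04, "wx": 0, "wy": 0, "wz": 0, "claw": 2.0}, {"tx": 0, "ty": 0, "tz": 0, "wx": 0, "wy": 0, "wz": 0, "claw": 2.0}, {"tx": 0, "ty": 0, "tz": 0, "wx": 0, "wy": 0, "wz": 0, "claw": 2.0}]}}

```text
t: 12.67
position: [0.5386, 0.1925, 0.1673]
ee_rot: [-0.707, -3.061, 0.0]
ft_force: [1.5, 1.0, -5.7]
width: 0.028
grasp_force: 35.0
```

```bash
python3 st.py
```

```text
12.6667 [0.5386 0.1925 0.1673] line ang deg -26.020235504187166 tz [-0.  0. -1.] tool shift needed cm [-0.0059 -0.0251  0.    ] F [ 1.5343  0.9649 -5.7041] M [ 0.2122 -0.243   0.0101]
```

{"op": "drive_tool", "data": {"rows": [{"tx": -0.04, "ty": 0.06, "tz": 0, "wx": 0, "wy": 0, "wz": 0, "claw": 2.0}, {"tx": 0, "ty": 0, "tz": 0.04, "wx": 0, "wy": 0, "wz": 0, "claw": 2.0}, {"tx": 0, "ty": 0, "tz": 0.04, "wx": 0, "wy": 0, "wz": 0, "claw": 2.0}, {"tx": 0, "ty": 0, "tz": 0, "wx": 0, "wy": 0, "wz": 0, "claw": 2.0}, {"tx": 0, "ty": 0, "tz": 0, "wx": 0, "wy": 0, "wz": 0, "claw": 2.0}]}}

```text
t: 13.08
position: [0.539, 0.1927, 0.1664]
ee_rot: [-0.707, -3.06, 0.001]
ft_force: [0.7, 0.3, -5.8]
width: 0.0283
grasp_force: 35.0
```

```bash
python3 st.py
```

```text
13.0833 [0.539  0.1927 0.1664] line ang deg -26.022525538448445 tz [-0.0007 -0.0002 -1.    ] tool shift needed cm [ 0.0203 -0.067   0.    ] F [ 0.7241  0.294  -5.8329] M [-0.0027 -0.0275  0.0094]
```

Forces have nearly gone to zero. I'll continue down in small steps.

{"op": "drive_tool", "data": {"rows": [{"tx": -0.01, "ty": 0.02, "tz": 0.04, "wx": 0, "wy": 0, "wz": 0, "claw": 2.0}, {"tx": 0, "ty": 0, "tz": 0.04, "wx": 0, "wy": 0, "wz": 0, "claw": 2.0}, {"tx": 0, "ty": 0, "tz": 0.03, "wx": 0, "wy": 0, "wz": 0, "claw": 2.0}, {"tx": 0, "ty": 0, "tz": 0, "wx": 0, "wy": 0, "wz": 0, "claw": 2.0}, {"tx": 0, "ty": 0, "tz": 0, "wx": 0, "wy": 0, "wz": 0, "claw": 2.0}]}}

```text
t: 13.5
position: [0.5394, 0.1929, 0.1655]
ee_rot: [-0.707, -3.061, 0.0]
ft_force: [-0.1, 0.0, -5.9]
width: 0.0278
grasp_force: 35.0
```

```bash
python3 st.py
```

```text
13.5 [0.5394 0.1929 0.1655] line ang deg -26.021170217480122 tz [-0.0001 -0.     -1.    ] tool shift needed cm [ 0.0444 -0.1036  0.    ] F [-0.074   0.0207 -5.8541] M [-0.0041  0.0054 -0.0301]
```

{"op": "drive_tool", "data": {"rows": [{"tx": 0, "ty": 0, "tz": 0.03, "wx": 0, "wy": 0, "wz": 0, "claw": 2.0}, {"tx": 0, "ty": 0, "tz": 0.03, "wx": 0, "wy": 0, "wz": 0, "claw": 2.0}, {"tx": 0, "ty": 0, "tz": 0, "wx": 0, "wy": 0, "wz": 0, "claw": 2.0}, {"tx": 0, "ty": 0, "tz": 0, "wx": 0, "wy": 0, "wz": 0, "claw": 2.0}]}}

```text
t: 13.83
position: [0.5393, 0.1929, 0.165]
ee_rot: [-0.707, -3.061, 0.0]
ft_force: [0.8, 0.3, -6.4]
width: 0.0279
grasp_force: 35.0
```

{"op": "drive_tool", "data": {"rows": [{"tx": 0, "ty": 0, "tz": 0.03, "wx": 0, "wy": 0, "wz": 0, "claw": 2.0}, {"tx": 0, "ty": 0, "tz": 0.03, "wx": 0, "wy": 0, "wz": 0, "claw": 2.0}, {"tx": 0, "ty": 0, "tz": 0, "wx": 0, "wy": 0, "wz": 0, "claw": 2.0}, {"tx": 0, "ty": 0, "tz": 0, "wx": 0, "wy": 0, "wz": 0, "claw": 2.0}]}}

```text
t: 14.17
position: [0.5394, 0.193, 0.1645]
ee_rot: [0.707, 3.061, 0.0]
ft_force: [-1.1, -1.0, -4.8]
width: 0.0281
grasp_force: 35.0
```

```bash
python3 st.py
```

```text
14.1667 [0.5394 0.193  0.1645] line ang deg -26.021311127428927 tz [ 0.0001  0.     -1.    ] tool shift needed cm [ 0.0486 -0.1074 -0.    ] F [-1.0581 -0.9501 -4.824 ] M [-0.0009  0.1243  0.018 ]
```

{"op": "drive_tool", "data": {"rows": [{"tx": 0.01, "ty": -0.02, "tz": 0.03, "wx": 0, "wy": 0, "wz": 0, "claw": 2.0}, {"tx": 0, "ty": 0, "tz": 0.03, "wx": 0, "wy": 0, "wz": 0, "claw": 2.0}, {"tx": 0, "ty": 0, "tz": 0, "wx": 0, "wy": 0, "wz": 0, "claw": 2.0}, {"tx": 0, "ty": 0, "tz": 0, "wx": 0, "wy": 0, "wz": 0, "claw": 2.0}]}}

```text
t: 14.5
position: [0.5394, 0.193, 0.1645]
ee_rot: [0.707, 3.06, 0.001]
ft_force: [-2.2, 0.4, -0.0]
width: 0.0278
grasp_force: 35.0
```

```bash
python3 st.py
```

```text
14.5 [0.5394 0.193  0.1645] line ang deg -26.015304163792774 tz [ 0.0007  0.0003 -1.    ] tool shift needed cm [ 0.05   -0.1087 -0.0001] F [-2.2357  0.3536 -0.0168] M [-0.0045  0.3414 -0.0116]
```

The weight has been taken up at TCP 0.1645, exactly the predicted home height. I'll check the flange height by depth before letting go.

```bash
cat > chk.py <<'E'
from h import *
np.set_printoptions(precision=4,suppress=True)
im,d,K,D,T=cam("wrist"); u,v,P=cloud(d,K,D,T); r=np.linalg.norm(P[:,:2]-[.539,.193],axis=1)
print(np.histogram(P[(r<.040)&(P[:,2]>.125)&(P[:,2]<.16),2],bins=np.arange(.125,.161,.002)))
k=(r<.030)&(abs(P[:,2]-.143)<.004); print("flange top (true .144, bias -.001):",np.median(P[k,2]),k.sum())
cv2.imwrite("pics/fin%d.png"%int(robot.sense()["t"]),cv2.resize(im[120:360,200:440],(600,600)))
E
python3 chk.py
```

```text
(array([  56,   50,  897,  770,  106,   74,  111,  264, 1350, 1351,   54,
         66,   77,   84,   92,  100,   96]), array([0.125, 0.127, 0.129, 0.131, 0.133, 0.135, 0.137, 0.139, 0.141,
       0.143, 0.145, 0.147, 0.149, 0.151, 0.153, 0.155, 0.157, 0.159]))
flange top (true .144, bias -.001): 0.14297095681170122 2776
```

It's home: flange top 0.1430, against 0.1429 expected with the camera bias. Release.

{"op": "drive_tool", "data": {"rows": [{"tx": 0, "ty": 0, "tz": 0, "wx": 0, "wy": 0, "wz": 0, "claw": 3.0}, {"tx": 0, "ty": 0, "tz": 0, "wx": 0, "wy": 0, "wz": 0, "claw": 4.0}, {"tx": 0, "ty": 0, "tz": 0, "wx": 0, "wy": 0, "wz": 0, "claw": 5.5}, {"tx": 0, "ty": 0, "tz": 0, "wx": 0, "wy": 0, "wz": 0, "claw": 6.5}, {"tx": 0, "ty": 0, "tz": 0, "wx": 0, "wy": 0, "wz": 0, "claw": 6.5}, {"tx": 0, "ty": 0, "tz": 0, "wx": 0, "wy": 0, "wz": 0, "claw": 6.5}], "squeeze": 3}}

```text
t: 15.05
position: [0.5393, 0.1928, 0.1639]
ee_rot: [0.707, 3.061, 0.0]
ft_force: [-0.7, 0.1, -0.5]
width: 0.0578
grasp_force: 0.0
```

{"op": "drive_tool", "data": {"rows": [{"tx": 0, "ty": 0, "tz": -0.5, "wx": 0, "wy": 0, "wz": 0, "claw": 6.5}, {"tx": 0, "ty": 0, "tz": -1, "wx": 0, "wy": 0, "wz": 0, "claw": 6.5}, {"tx": 0, "ty": 0, "tz": -2, "wx": 0, "wy": 0, "wz": 0, "claw": 6.5}, {"tx": 0, "ty": 0, "tz": -2, "wx": 0, "wy": 0, "wz": 0, "claw": 6.5}, {"tx": 0, "ty": 0, "tz": -2, "wx": 0, "wy": 0, "wz": 0, "claw": 6.5}, {"tx": 0, "ty": 0, "tz": -2, "wx": 0, "wy": 0, "wz": 0, "claw": 6.5}, {"tx": 0, "ty": 0, "tz": -1, "wx": 0, "wy": 0, "wz": 0, "claw": 6.5}, {"tx": 0, "ty": 0, "tz": 0, "wx": 0, "wy": 0, "wz": 0, "claw": 6.5}, {"tx": 0, "ty": 0, "tz": 0, "wx": 0, "wy": 0, "wz": 0, "claw": 6.5}, {"tx": 0, "ty": 0, "tz": 0, "wx": 0, "wy": 0, "wz": 0, "claw": 6.5}, {"tx": 0, "ty": 0, "tz": 0, "wx": 0, "wy": 0, "wz": 0, "claw": 6.5}]}}

```text
t: 15.97
position: [0.5384, 0.1926, 0.2668]
ee_rot: [-0.707, -3.058, 0.002]
ft_force: [-0.4, 0.2, -0.5]
width: 0.065
grasp_force: 0.0
```

```bash
python3 chk.py; python3 st.py; mv pics/fin1[6-9].png pics/final.png; ls pics
```

```text
(array([  16,   17,  508,  402,   28,   23,   41,  110, 1097,  923,   19,
         15,   19,   14,   22,   11,   21]), array([0.125, 0.127, 0.129, 0.131, 0.133, 0.135, 0.137, 0.139, 0.141,
       0.143, 0.145, 0.147, 0.149, 0.151, 0.153, 0.155, 0.157, 0.159]))
flange top (true .144, bias -.001): 0.14290604485345665 1949
16.0167 [0.5385 0.1926 0.2669] line ang deg -26.02026729928515 tz [-0.0029 -0.0008 -1.    ] tool shift needed cm [-0.0201 -0.0367  0.    ] F [-1.2087  0.1027  0.0603] M [0.0154 0.0089 0.0281]
crop0.png
crop1.png
fin14.png
final.png
held.png
low.png
side0.png
top0.png
w_ar.png
w_sp.png
w_sp2.png
```

View pics/final.png

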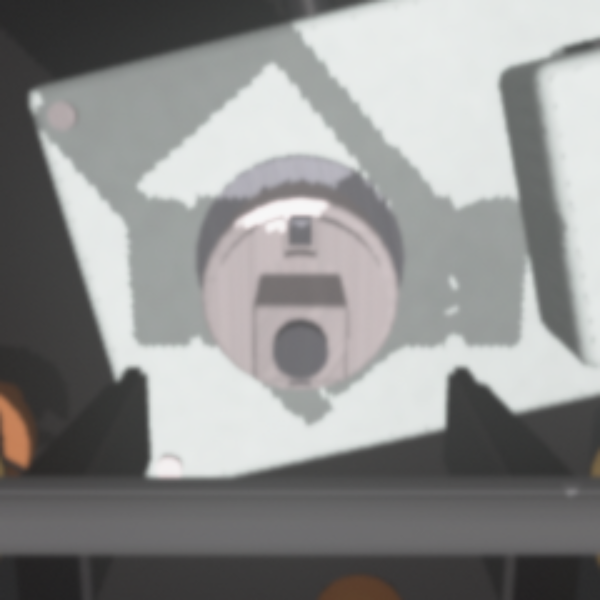

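The arbor is seated flat with the dog visible in its slot at (300,230), the flange height is right, and the gripper is clear.

```bash
python3 -c "
from station import robot
print(robot.finish_job())"
```

```text
the job is handed in; nothing more can be done
None
```

The arbor is in the spindle with its slots over the dogs, its flange at the right height, and released. I handed the job in at about 16 s, with no contact force reading above about 3 N; the hand-in gave no verdict.

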